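Open the mist valve with the tab-lock knob

TASK

Open the mist valve on the potting bench, the one whose knob has two release tabs: pinch both tabs in together, turn the knob anticlockwise (seen from above) as far as it goes, until its pointer lies along the pipe, and let go so that the tabs spring back out and lock it there. Leave the other valve with the plain round knob as it is, and do not push the square pot or the growing tube about.

Things in the scene. Friction and masses are not known exactly. Their poses are not given: they have to be found in the camera images.
- lock_grip (a point): Tab-lock knob, point on its upright turning axis at pinching height, 88 mm above the bench; the frame turns with the knob, z up. Black bar 66 mm along its x, 22 mm along y, top at 102 mm, short pointer at the +x end. On each long side (+y, -y) an upright light grey tab plate, 30 mm wide, 64 to 104 mm above the bench; the tabs' outer faces are 60 mm apart when out, 40 mm fully pinched.
- lock_knob (a joint): Turn of the tab-lock knob (rad), growing anticlockwise seen from above: 0 to 0.1 shut (start), 1.31 the end stop, open. Blocked at about 0.12 until both tabs are in by 5 mm or more. Beyond about 1.0 the released tabs spring out and lock it open. Light friction (about 0.06 N m); it stays where it is left.
- mist_valve: Mist valve that carries the tab-lock knob, fixed to the bench; origin under the knob's axis, at bench height. Foot plate 130 x 100 mm, round dark grey collar 84 mm across with low walls up to 58 mm high under the tabs, light grey 28 mm pipe 200 mm long along its x; the open pointer looks along +x, to the flanged pipe end.
- tab_a (a joint): How far the release tab on the knob's +y side is pushed in towards the axis (m): 0 out, 0.010 fully in. A spring pushes it back: 2 N at the start, 8 N fully in.
- tab_b (a joint): The same for the tab on the knob's -y side.
- plain_knob (a joint): Turn of the plain round black knob (62 mm across, top 98 mm above the bench, no tabs) of the other, otherwise like valve (rad). 0 at the start; it turns easily and is to stay as it is.
- pot_mid (a point): Centre, half-way up, of a loose black square pot filled with soil, 70 x 70 x 80 mm, standing on the bench: to be left alone.
- tube_mid (a point): Centre of a loose black growing tube lying on the bench, 142 mm long along its own y, 44 mm across its square collar: to be left alone.
There are look-alikes about, which are no part of the job. What is shaped like the part that bears plain_knob but green is not meant.

How it is judged:
By the outcome, as a careful person would: the job done as asked, in the order asked, and still so for the second after the job is handed in, with the robot touching nothing.
It also fails if it takes over 40 s, if anything falls off the work surface, if the arm or the gripper's body presses on something with over 40 N, if the wrist force passes 120 N, or if a joint passes its speed limit or range.

ROBOT

A 6-joint arm with a two-finger parallel gripper is mounted at the origin on the work surface. World frame = base frame: x ahead of the robot, y to its left, z up, the work surface at z = 0. Lengths are in m, angles in degrees, forces in N, time in s.
With the tool pointing down it reaches from about 0.375 to 0.9 m from the base axis. Payload 3.1 kg.
Tool frame: the origin (TCP) lies at the very end of the fingers, on their centre line; the grasp point (between the pads) lies 19 mm behind it; z points along the fingers, y is the line along which they close (so a half turn about z gives the same grasp; the last joint's range is limited). The gripper opens to 87 mm and grips with 3 to 60 N. Pads are 19 mm wide; open, the fingers measure 117 mm over their backs; the gripper's body (75 mm by 190 mm) begins 51 mm behind the grasp point.
Start: joints at [-82.248, 30.224, 82.088, -0, 67.689, -10.227], TCP at [0.193, -0.594, 0.223] pointing down, gripper open.
Joint ranges: [-176.69, 176.69], [-43.24, 126.21], [12.49, 139.97], [-82, 262], [0, 151.66], [-163.58, 163.58]. Speed limits (degrees/s): [159.86, 159.86, 180, 180, 180, 180].

INTERFACE

Orientations are given as a 3x3 rotation matrix whose columns are the frame's x, y, z axes.
In Python, from rig import readout, get_image, camera_params, sign_off gives the robot as it stands.
- The arm moves only by the tool move_arm, never from a script. Its argument "moves" is a list of rows, each a list of 5 numbers: the gripper's target within -1 to 1 (shut at 1, half-way at 0, fully open at -1), then the shift along the tool's x, y, z scaled (see below), then the turn about the tool's z scaled (see below). A call has 1 to 20 rows; each row shifts and turns the commanded pose from where the row before left it, along the tool's axes as they then stand; what a row does not reach is not made up. The controller multiplies each number of a shift by 0.2 m and each number of a turn by pi rad. A row lasts 1/10 s, in which the tool goes at most 50 mm and 8.59 degrees, less where a joint would pass 70% of its speed; a pose out of reach is approached as far as the arm can. A call with a number of a shift or a turn outside -1 to 1 is refused whole. A call with a gripper value outside its range is refused whole. The fingers move at their own pace and stop on an object; the grip force is fixed at half the most. Time passes only in rows, so rows that do not move let the fingers close. It gives the time, the measured TCP pose, the force, the opening and the grip force at its end, in the units of the state.
- readout.get_obs(): the state, without advancing time (a new reading comes with each control period).
- get_image(name): name is "scene" or "top"; returns (picture, depth): 384x512x3 uint8, red, green, blue; 384x512 float32, m along the optical axis (not along the pixel's ray), 0 where there is no reading.
- camera_params(name): a dict with "K" (3x3 intrinsics, pixels), "pose" (4x4, takes a point from camera to world coordinates). Camera axes: x right, y down, z forward; pixel columns grow to the right and rows downward; lengths in m; the calibration is good to about 2 mm. A picture is of the moment at which its call begins. camera_params takes no time and is no camera call.
- sign_off(): hands the job in; it is judged then, once.
The state is a dict: "time_s": time; "q": joint angles; "qvel": joint speeds; "tau": joint torques, N m; "eef_pos": TCP position; "tool_rot": TCP orientation; "contact_force": force on the tool from outside, world axes, zero at the start; "wrist_torque": the same for the moment, N m; "width": finger opening in m; "finger_force": force on a finger pad.
Only numpy, scipy, OpenCV 4.12 (cv2) and the standard library are available. Lean on these libraries where they do the work, as an engineer would, in place of code of your own. Each camera call takes 0.05 s, during which the arm holds its last target. There are 200 camera calls.

## Working session

There is one attempt and no reset: what is moved stays moved. The work goes in short steps, Python scripts to look and compute and a tool call to move; the robot and the scene stay as the last step left them, time stands still between calls to the robot, and variables do not carry over. Pictures are saved under pics/ and viewed, at most 10 in all, crops included, and the job is handed in when it is done.

Besides the shell and the picture viewer there is one more tool, called after "Request:" as a command line: name --pt "numbers of a row" for each row, then --argument value for the rest. move_arm: Moves the arm, as the interface text tells. Shifts and turns lie within -1 to 1; 1 stands for 0.2 m of shift or pi rad of turn. Its arguments: {"type":"object","properties":{"moves":{"type":"array","items":{"type":"array","items":{"type":"number"}}}},"required":["moves"]}

```bash
mkdir -p pics
cat > h.py <<'E'
import numpy as np, cv2
from rig import readout, get_image, camera_params, sign_off
def snap(n):
    im,d=get_image(n); np.savez('/tmp/%s.npz'%n,im=im,d=d); return im,d
def load(n):
    z=np.load('/tmp/%s.npz'%n); return z['im'],z['d']
def world(n,d):
    p=camera_params(n);K=p['K'];P=p['pose']
    v,u=np.indices(d.shape)
    c=np.stack([(u-K[0,2])/K[0,0]*d,(v-K[1,2])/K[1,1]*d,d],-1)
    return c@P[:3,:3].T+P[:3,3]
def save(im,f,s=1): cv2.imwrite(f,cv2.resize(im[...,::-1],None,fx=s,fy=s,interpolation=cv2.INTER_CUBIC))
E
python3 - <<'E'
from h import *
for n in('top','scene'):
    im,d=snap(n); save(im,f'pics/{n}0.png',1.5); print(n,camera_params(n)['pose'].round(3).tolist())
E
```

```text
top [[-0.002, -0.988, 0.153, 0.431], [-1.0, 0.005, 0.018, 0.08], [-0.019, -0.153, -0.988, 1.005], [0.0, 0.0, 0.0, 1.0]]
scene [[0.627, 0.543, -0.558, 1.147], [0.779, -0.453, 0.434, -0.325], [-0.017, -0.707, -0.707, 0.781], [0.0, 0.0, 0.0, 1.0]]
```

View pics/top0.png

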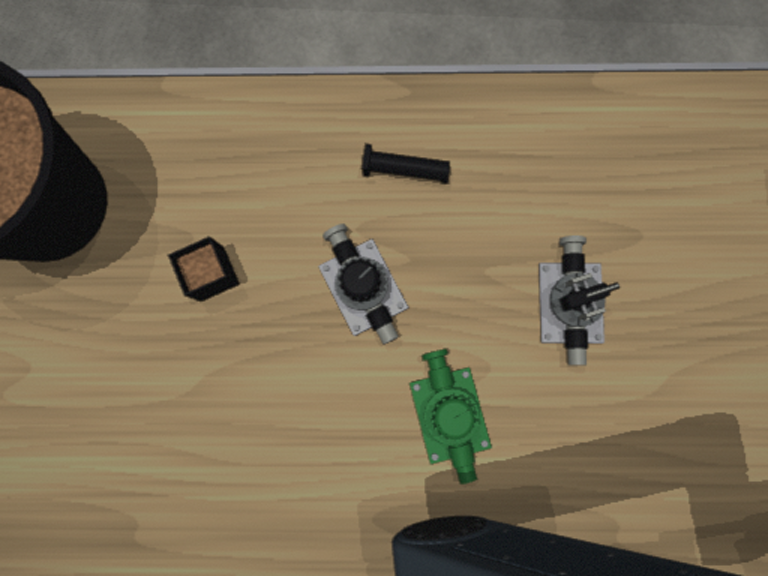

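View pics/scene0.png

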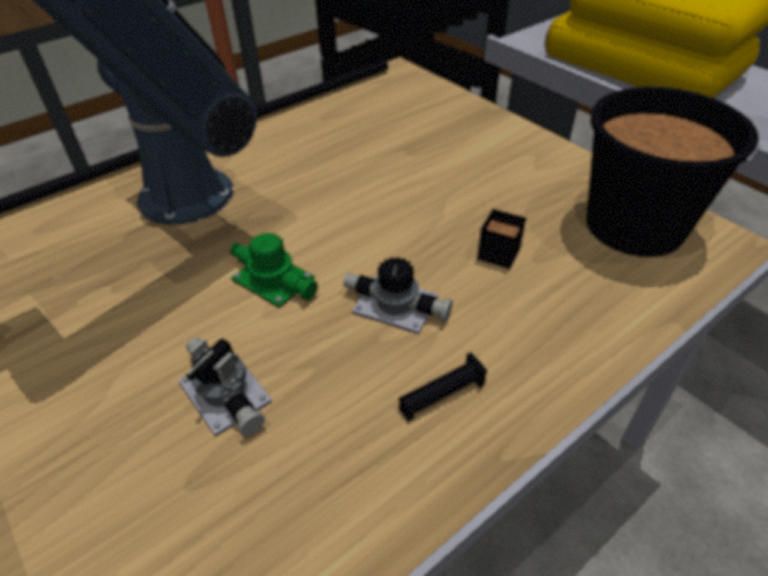

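The top picture (pixels at 1.5x) shows three candidates. The tab-lock valve is at (577,300), with a bar knob, two light tabs and a flange up at (572,240). The plain round knob is at (363,281), and the green look-alike is at (453,415). I choose (577,300) and will check it in a close crop.

Run:
```python
from h import *
im,d=load('top'); W=world('top',d)
save(im[145:255,335:445],'pics/crop1.png',5)
sub=W[145:255,335:445]; s=im[145:255,335:445].astype(int)
z=sub[...,2]
m=(z>.085)&(z<.115)
P=sub[m]; print(len(P),P.mean(0),P[:,:2].min(0),P[:,:2].max(0))
vv,uu=np.where(m)
b=s[m].sum(1)
for nm,k in(('dark',b<200),('light',b>300)):
    Q=P[k]; print(nm,len(Q),Q.mean(0))
    if len(Q)>5:
        r=cv2.minAreaRect(Q[:,:2].astype(np.float32)*1000); print(r)
m2=(z>.003)&(z<.013);r=cv2.minAreaRect(sub[m2][:,:2].astype(np.float32)*1000);print('foot',r)
g=np.where(m,(z*1000),0).astype(int)
```

```text
473 [ 0.54664982 -0.19236271  0.09894226] [ 0.51463084 -0.23751569] [ 0.57895856 -0.15796538]
dark 300 [ 0.54539831 -0.18900833  0.09930393]
((540.5332641601562, -195.65013122558594), (75.67085266113281, 52.793678283691406), 84.2496566772461)
light 99 [ 0.54766291 -0.19601775  0.09927543]
((551.8152465820312, -206.01837158203125), (59.39860916137695, 59.220890045166016), 18.73733139038086)
foot ((554.9586791992188, -214.8737335205078), (263.6403503417969, 267.7748718261719), 87.71869659423828)
```

View pics/crop1.png

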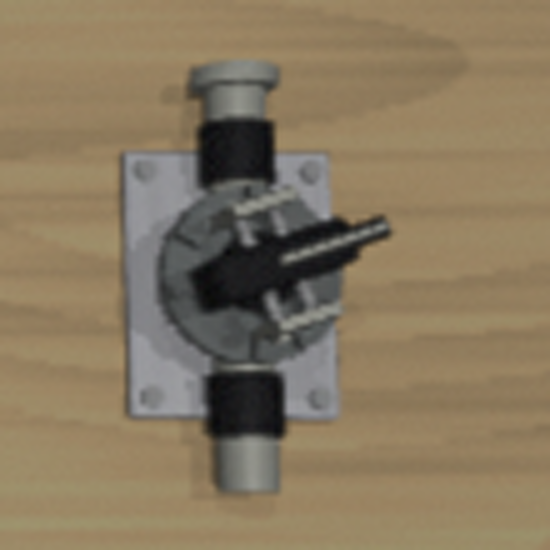

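The crop confirms the tab-lock valve. Its tab tops run (235,212)-(297,190) and (282,328)-(340,308), the pointer tip is at (388,226), and the flange is up at (235,75).

Run:
```python
from h import *
p=camera_params('top');K=p['K'];P=p['pose']
def pl(u,v,z):
    u=(u+.5)/5-.5+335; v=(v+.5)/5-.5+145
    r=P[:3,:3]@np.linalg.solve(K,[u,v,1]); t=(z-P[2,3])/r[2]; return P[:3,3]+t*r
for n,(u,v,z) in dict(a1=(235,212,.104),a2=(297,190,.104),b1=(282,328,.104),b2=(340,308,.104),tip=(388,226,.102),pb=(285,262,.102),c1=(122,153,.008),c2=(327,152,.008),c3=(130,417,.008),c4=(340,415,.008),fl=(235,75,.045),pe=(247,490,.04)).items():
    print(n,pl(u,v,z).round(4))
A=(pl(235,212,.104)+pl(297,190,.104))/2;B=(pl(282,328,.104)+pl(340,308,.104))/2
C=(A+B)/2;y=(A-B);print('C',C,'sep',np.linalg.norm(y),'yaw of y',np.degrees(np.arctan2(y[1],y[0])))
for q in((pl(297,190,.104)-pl(235,212,.104)),(pl(340,308,.104)-pl(282,328,.104)),pl(388,226,.102)-pl(285,262,.102)):print(np.linalg.norm(q),np.degrees(np.arctan2(q[1],q[0])))
o=readout.get_obs();print(o['eef_pos'],o['tool_rot'],o['width'],o['time_s'])
```

```text
a1 [ 0.5673 -0.169   0.104 ]
a2 [ 0.5769 -0.1966  0.104 ]
b1 [ 0.5161 -0.187   0.104 ]
b2 [ 0.5247 -0.2126  0.104 ]
tip [ 0.561  -0.2361  0.102 ]
pb [ 0.5453 -0.1904  0.102 ]
c1 [ 0.6113 -0.142   0.008 ]
c2 [ 0.6112 -0.2416  0.008 ]
c3 [ 0.4827 -0.1409  0.008 ]
c4 [ 0.4833 -0.2409  0.008 ]
fl [ 0.6417 -0.1884  0.045 ]
pe [ 0.4473 -0.1862  0.04  ]
C [ 0.54624412 -0.19130882  0.104     ] sep 0.05439916236909878 yaw of y 18.158757777885093
0.029213692441502705 -70.7266760650281
0.026985875213700054 -71.33977392931357
0.04839989695010318 -71.05121280409936
[ 0.19282681 -0.59380536  0.22167371] [[ 9.51171851e-01  3.08661676e-01 -2.83672977e-04]
 [ 3.08661628e-01 -9.51169912e-01  1.94872100e-03]
 [ 3.31674288e-04 -1.94112752e-03 -9.99998061e-01]] 0.08718975385780045 0.1
```

Request:
move_arm --pt "-1 0.164 -0.098 0 0" --pt "-1 0.164 -0.098 0 0" --pt "-1 0.164 -0.098 0 0" --pt "-1 0.164 -0.098 0 0" --pt "-1 0.164 -0.098 0 0" --pt "-1 0.164 -0.098 0 0" --pt "-1 0.164 -0.098 0 0" --pt "-1 0.164 -0.098 0 0" --pt "-1 0.164 -0.098 0 0" --pt "-1 0.164 -0.098 0 0" --pt "-1 0.164 -0.098 0 0" --pt "-1 0.164 -0.098 0 0" --pt "-1 0.164 -0.098 0 0" --pt "-1 0.164 -0.098 0 0" --pt "-1 0 0 0 0" --pt "-1 0 0 0 0"

```text
time_s: 1.7
eef_pos: [0.5449, -0.1909, 0.222]
tool_rot: [[0.95, 0.311, -0.001], [0.311, -0.95, 0.0], [-0.001, -0.001, -1.0]]
contact_force: [-0.3, -0.7, 0.8]
width: 0.0869
finger_force: 0.0
```

Request:
move_arm --pt "-1 0 0 0 -0.046" --pt "-1 0 0 0 -0.046" --pt "-1 0 0 0 -0.046" --pt "-1 0 0 0 -0.046" --pt "-1 0 0 0 -0.046" --pt "-1 0 0 0 -0.046" --pt "-1 0 0 0 -0.046" --pt "-1 0 0 0 -0.046" --pt "-1 0 0 0 -0.046" --pt "-1 0 0 0 -0.046" --pt "-1 0 0 0 -0.046" --pt "-1 0 0 0 0" --pt "-1 0 0 0 0" --pt "-1 0 0 0 0"

```text
time_s: 3.1
eef_pos: [0.5446, -0.1923, 0.2225]
tool_rot: [[-0.324, 0.946, -0.0], [0.946, 0.324, 0.0], [0.0, -0.0, -1.0]]
contact_force: [-0.2, 0.1, 0.9]
width: 0.0871
finger_force: 0.0
```

Request:
move_arm --pt "-1 0.002 0.011 0.1 0" --pt "-1 0 0 0.1 0" --pt "-1 0 0 0.1 0" --pt "-1 0 0 0.1 0" --pt "-1 0 0 0.1 0" --pt "-1 0 0 0 0" --pt "-1 0 0 0 0" --pt "-1 0 0 0 0"

```text
time_s: 3.9
eef_pos: [0.5477, -0.1911, 0.1236]
tool_rot: [[-0.326, 0.945, 0.002], [0.945, 0.326, -0.001], [-0.002, 0.001, -1.0]]
contact_force: [-0.1, 0.6, 0.1]
width: 0.0871
finger_force: 0.0
```

Run:
```python
from h import *
im,d=snap('scene'); save(im[170:300,80:220],'pics/s1.png',4)
print(readout.get_obs()['eef_pos'])
```

```text
[ 0.54780892 -0.19112263  0.12380039]
```

View pics/s1.png

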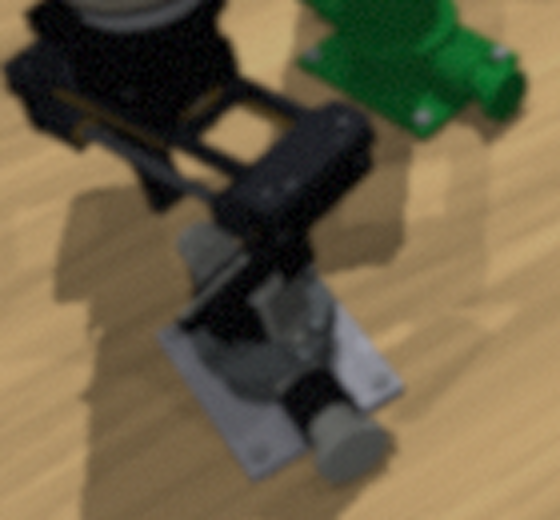

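The gripper is above the knob, with the front finger at (290,250) in the crop over the outside of the near tab plate at (280,310). Descend.

Request:
move_arm --pt "-1 0 -0.004 0.068 0" --pt "-1 0 0 0.068 0" --pt "-1 0 0 0.068 0" --pt "-1 0 0 0.068 0" --pt "-1 0 0 0 0" --pt "-1 0 0 0 0" --pt "-1 0 0 0 0"

```text
time_s: 4.65
eef_pos: [0.5466, -0.1911, 0.0684]
tool_rot: [[-0.327, 0.945, 0.001], [0.945, 0.327, -0.0], [-0.001, 0.0, -1.0]]
contact_force: [0.6, -0.0, -0.7]
width: 0.087
finger_force: 0.0
```

Request:
move_arm --pt "-0.2 0 0 0 0" --pt "-0.2 0 0 0 0" --pt "-0.2 0 0 0 0" --pt "-0.2 0 0 0 0" --pt "-0.2 0 0 0 0" --pt "-0.2 0 0 0 0"

```text
time_s: 5.25
eef_pos: [0.5466, -0.1908, 0.0684]
tool_rot: [[-0.326, 0.945, 0.001], [0.945, 0.326, -0.0], [-0.0, 0.001, -1.0]]
contact_force: [1.8, 0.3, 2.1]
width: 0.0535
finger_force: 3.7
```

Request:
move_arm --pt "1 0 0 0 0" --pt "1 0 0 0 0" --pt "1 0 0 0 0" --pt "1 0 0 0 0" --pt "1 0 0 0 0" --pt "1 0 0 0 0"

```text
time_s: 5.85
eef_pos: [0.5476, -0.1906, 0.0688]
tool_rot: [[-0.326, 0.945, 0.003], [0.945, 0.326, 0.0], [-0.001, 0.003, -1.0]]
contact_force: [3.3, 3.7, 3.6]
width: 0.0387
finger_force: 30.0
```

Request:
move_arm --pt "1 0 0 0 -0.02" --pt "1 0 0 0 -0.03" --pt "1 0 0 0 -0.03" --pt "1 0 0 0 -0.03" --pt "1 0 0 0 0" --pt "1 0 0 0 0"

```text
time_s: 6.45
eef_pos: [0.5475, -0.1906, 0.0687]
tool_rot: [[-0.626, 0.78, 0.003], [0.78, 0.626, -0.0], [-0.002, 0.002, -1.0]]
contact_force: [3.7, 4.0, 4.5]
width: 0.0381
finger_force: 30.0
```

Request:
move_arm --pt "1 0 0 0 -0.03" --pt "1 0 0 0 -0.03" --pt "1 0 0 0 -0.03" --pt "1 0 0 0 -0.03" --pt "1 0 0 0 -0.03" --pt "1 0 0 0 -0.03" --pt "1 0 0 0 -0.03" --pt "1 0 0 0 -0.03" --pt "1 0 0 0 -0.025" --pt "1 0 0 0 0" --pt "1 0 0 0 0"

```text
time_s: 7.55
eef_pos: [0.5473, -0.1908, 0.0687]
tool_rot: [[-0.998, 0.063, 0.002], [0.063, 0.998, -0.0], [-0.002, -0.0, -1.0]]
contact_force: [3.6, 3.2, 5.0]
width: 0.0386
finger_force: 30.0
```

```bash
python3 -c "
from h import *
o=readout.get_obs();print(o['wrist_torque'],o['contact_force'],o['q'])"
```

```text
[ 0.74624319 -0.80613357  0.0634221 ] [3.60731042 3.18233793 4.98245678] [-3.02878832e+01  3.90300782e+01  9.57140100e+01  7.48120514e-02
  4.51280875e+01 -1.16741262e+02]
```

Request:
move_arm --pt "1 0 0 0 -0.01" --pt "1 0 0 0 -0.01" --pt "1 0 0 0 -0.005" --pt "1 0 0 0 0" --pt "1 0 0 0 0"

```text
time_s: 8.05
eef_pos: [0.5473, -0.1908, 0.0687]
tool_rot: [[-1.0, -0.014, 0.003], [-0.014, 1.0, 0.0], [-0.003, 0.0, -1.0]]
contact_force: [3.3, 3.9, 5.7]
width: 0.0389
finger_force: 30.0
```

```bash
python3 -c "
from h import *
o=readout.get_obs();print(o['wrist_torque'],o['contact_force'],o['q'])"
```

```text
[ 0.72941795 -0.75576818 -0.3242223 ] [3.27148867 3.8589924  5.66027343] [-3.03045418e+01  3.90290237e+01  9.57161270e+01  1.10789489e-01
  4.51312062e+01 -1.21166832e+02]
```

Request:
move_arm --pt "1 0 0 0 -0.006" --pt "1 0 0 0 0" --pt "-1 0 0 0 0" --pt "-1 0 0 0 0" --pt "-1 0 0 0 0" --pt "-1 0 0 0 0" --pt "-1 0 0 0 0" --pt "-1 0 0 0 0" --pt "-1 0 0 0 0"

```text
time_s: 8.95
eef_pos: [0.5451, -0.1906, 0.0676]
tool_rot: [[-0.999, -0.038, -0.002], [-0.038, 0.999, 0.001], [0.002, 0.001, -1.0]]
contact_force: [0.2, 0.3, -0.5]
width: 0.084
finger_force: 0.0
```

Request:
move_arm --pt "-1 0 0 -0.05 0" --pt "-1 0 0 -0.1 0" --pt "-1 0 0 -0.1 0" --pt "-1 0 0 -0.15 0" --pt "-1 0 0 -0.15 0" --pt "-1 0 0 -0.15 0" --pt "-1 0.15 0 0 0" --pt "-1 0.15 0 0 0" --pt "-1 0.15 0 0 0" --pt "-1 0.15 0 0 0" --pt "-1 0 0 0 0" --pt "-1 0 0 0 0"

```text
time_s: 10.15
eef_pos: [0.4264, -0.1957, 0.2089]
tool_rot: [[-0.999, -0.036, 0.001], [-0.036, 0.999, -0.001], [-0.001, -0.001, -1.0]]
contact_force: [0.2, -0.8, 0.3]
width: 0.0868
finger_force: 0.0
```

Run:
```python
from h import *
im,d=snap('top'); save(im,'pics/t2.png',1.5); save(im[145:255,335:445],'pics/t2c.png',5)
im,d=snap('scene'); save(im[170:300,80:220],'pics/s2.png',4)
```

```text
(no output)
```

View pics/t2c.png

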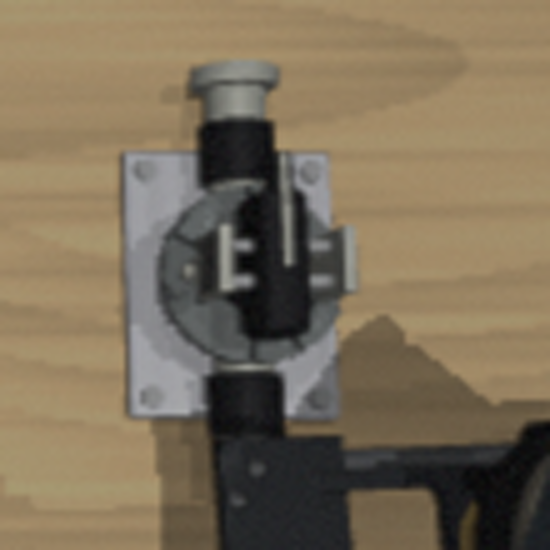

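View pics/s2.png

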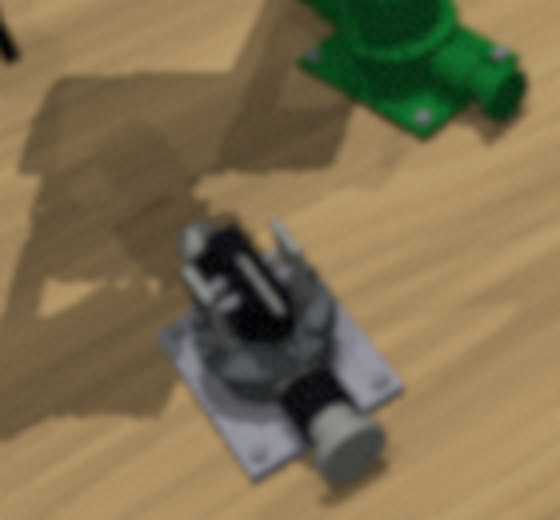

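The pointer at (285,155)-(290,265) lies along the pipe, towards the flange. Both tabs are out, with outer edges at columns 219 and 355 (about 60 mm), and the gripper is clear.

```bash
python3 -c "
from rig import sign_off
print(sign_off())"
```

```text
the job is handed in; nothing more can be done
None
```

The mist valve is open: its knob is turned to the end stop with the pointer along the pipe, both tabs have sprung back out, the arm went nowhere near the other valve, pot or tube, and the job was handed in at about 10 s.

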